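Seal a reagent bottle in the lever press and file it in the full rack

ROBOT

A 6-joint arm with a two-finger parallel gripper is mounted at the origin on a cart in front of the work surface, level with it; the furniture and walls round the work are solid. World frame = base frame: x ahead of the robot, y to its left, z up, the work surface at z = 0. Lengths are in mm, angles in rad, forces in N, time in s.
With the tool pointing down it reaches from about 275 to 850 mm from the base axis. Payload 5.2 kg.
Tool frame: the origin (TCP) lies at the very end of the fingers, on their centre line; the grasp point (between the pads) lies 19 mm behind it (r.pinch_z is the distance from the TCP to the grasp point, in mm); z points along the fingers, y is the line along which they close (so a half turn about z gives the same grasp; the last joint's range is limited). The gripper opens to 85 mm and grips with 20 to 120 N. Pads are 22 mm wide; open, the fingers measure 114 mm over their backs; the gripper's body (76 mm by 85 mm) begins 54 mm behind the grasp point. The pads swing forward as they close: fully open they stand 13 mm farther back than shut.
Start: joints at [-1.522, 0.259, 1.535, -0, 1.348, -0.203], TCP at [137.052, -532.655, 231.31] pointing down, gripper open.
Joint ranges: [-3.14, 3.14], [-0.91, 2.08], [0.19, 2.58], [-1.22, 4.36], [0.22, 2.71], [-3.12, 3.12]. Speed limits (rad/s): [2.57, 2.57, 3.14, 3.14, 3.14, 3.14].

INTERFACE

Orientations are given as a rotation vector (axis times angle).
In Python, from workcell import r gives the robot as it stands.
- The arm moves only by the shell command python3 steer.py 'ROWS'. ROWS is a JSON list of rows, 1 to 8 of them, each written [[dx, dy, dz], turn, opening]: dx, dy, dz in units of 25 mm, then a turn about the tool's z in units of 0.25 rad, then the opening from 0.0 (shut) to 1.0 (fully open); each row shifts and turns the commanded pose from where the row before left it, along the tool's axes as they then stand; what a row does not reach is not made up. A row lasts 1/10 s, in which the tool goes at most 50 mm and 0.15 rad, less where a joint would pass 70% of its speed; a pose out of reach is approached as far as the arm can. The fingers move at their own pace and stop on an object; the grip force is fixed at half the most. Time passes only in rows, so rows that do not move let the fingers close. It prints the time, the measured TCP pose, the force, the opening and the grip force at its end. Input that does not fit is refused with a message, and nothing moves.
- r.state(): the state, without advancing time (a new reading comes with each control period).
- r.grab_frame(name): name is "scene" or "top" or "wrist"; returns the picture (384x512x3 uint8, red, green, blue); there is no depth.
- r.calibration(name): a dict with "intrinsics" (3x3 intrinsics, pixels), "world_to_cam" (4x4, takes a point from world to camera coordinates). Camera axes: x right, y down, z forward; pixel columns grow to the right and rows downward; lengths in mm; the calibration is good to about 2 mm. A picture is of the moment at which its call begins: read the wrist's pose just before it. calibration takes no time and is no camera call; for the wrist camera it gives the pose at the moment of the call.
- r.close_job(): hands the job in; it is judged then, once.
The state is a dict: "time": time; "joint_pos": joint angles; "qd": joint speeds; "effort": joint torques, N m; "ee_pos": TCP position; "tcp_rot": TCP orientation; "force": force on the tool from outside, world axes, zero at the start; "wrist_torque": the same for the moment, N m; "finger_gap": opening from 0.0 (shut) to 1.0 (fully open); "grasp_force": force on a finger pad.
Only numpy, scipy, OpenCV 4.12 (cv2) and the standard library are available. Lean on these libraries where they do the work, as an engineer would, in place of code of your own. Each camera call takes 0.05 s, during which the arm holds its last target. There are 200 camera calls.

TASK

Stand the white bottle whose orange seal still sits proud on the press's round steel pad, against the V-stop, and let go; then swing the sprung T-handle down to its stop so that the seal is pressed fully home, and let the handle return all the way up while the bottle stays on the pad. Then file the bottle upright in the blue rack's row between its sealed neighbours, nudging them apart, so that all four stand in line along the back wall. Topple none of the row, and leave the spice jar, the white-capped bottle without a seal and the garlic where they are.

Things in the scene. Friction and masses are not known exactly. Their poses are not given: they have to be found in the camera images.
- bottle: the bottle to seal: white dropper bottle standing upright on the worktop in front of the press and rack, body 27 mm diameter from 0 to 42 mm height, carrying an orange cylindrical seal of 26.4 mm diameter that stands proud (top at 65.5 mm; 60.5 mm once pressed home); grip it by the body, below 40 mm. Origin at the centre of its underside, z up; weighs about 32 g
- seal (a joint): how far the orange seal of that bottle has been pressed down: 0 = proud as at the start, 0.005 m = fully home; stiff (about 10 N) and stays where it is pushed
- press: fixed bench press, grey base 6 mm thick, x -40 to 130, y +-45 mm. Origin at worktop height under the pad's centre; +x points from pad to pivot (at the back), z up. Pivot axis along y at x 80, z 80 mm, in a yoke 46 mm wide, 94 mm high (x 62 to 98). A dark V-stop, 18 mm high, stands close behind a bottle centred on the pad (x 6 to 26 mm, y +-24): grip the bottle along y
- nest (a point): centre of the top face of the round steel pad (36 mm diameter, 8 mm above the worktop) on which the bottle's underside stands, centred; axes as the press
- lever (a joint): press lever: 0 = rest, leaning 10 deg back from upright, held by a spring; 1.745 rad = at its stop, level, forward (to the press's -x) over the pad. Spring and seal need about 10 to 15 N at the handle; let go, it springs back to 0. A rubber pad under it, 80 mm from the pivot, presses the seal, which is home only in the last 0.03 rad (the bottle may stop the lever there)
- handle (a point): middle of the T-handle's crossbar, 150 mm from the pivot axis: round black bar, 13 mm diameter, along the press's y, 110 mm long, crossing the end of the 16 mm wide steel lever (free bar from 10 to 55 mm either side). 228 mm above the worktop at rest; when down 80 mm above it and 70 mm in front of the pad's centre
- rack: fixed blue rack, open at the front (-x): floor 80 (x) x 130 (y) x 4 mm. Origin at worktop height, middle of the floor's front edge; +x to the back wall, y along the row, z up. Inner faces: back wall x 76 (30 mm high), end walls y +-60 (26 mm high, x 40 to 80). Bottle row centred at x 60; floor before it, x 0 to 46, is a free apron. Holds just four bottles, 12 mm spare
- row_a: white dropper bottle already sealed with an orange seal pressed fully home (same 27 mm diameter; 60.5 mm tall with its seal), smooth and free to slide, standing in the rack's row; origin at the centre of its underside, z up, smooth and free to slide, standing in the rack's row; origin at the centre of its underside, z up
- row_b: white dropper bottle already sealed with an orange seal pressed fully home (same 27 mm diameter; 60.5 mm tall with its seal), smooth and free to slide, standing in the rack's row; origin at the centre of its underside, z up, smooth and free to slide, standing in the rack's row; origin at the centre of its underside, z up
- row_c: white dropper bottle already sealed with an orange seal pressed fully home (same 27 mm diameter; 60.5 mm tall with its seal), smooth and free to slide, standing in the rack's row; origin at the centre of its underside, z up, smooth and free to slide, standing in the rack's row; origin at the centre of its underside, z up
- spice_jar: bystander: glass spice jar with red lid, 45 mm diameter, 108 mm tall, between press and rack, towards the back; origin at the centre of its underside
- loose_dropper: bystander: dropper bottle with white cap and no orange seal, 27 mm diameter, 58 mm tall, between press and rack, in front of the spice jar; origin at the centre of its underside
- garlic_bulb: bystander: garlic bulb, 60 mm across, 58 mm tall, on the left; origin at the centre of its underside

How it is judged (in metres and radians):
On the way, in this order (a step that is already met when the one before it is completed fails the run):
1. the bottle stands upright on the press pad (within 6 mm of its centre), let go, its seal still proud (horizontal distance between bottle and nest below 0.006 m and z of bottle in the frame of nest below 0.004 m and angle between bottle's own z axis and vertical below 0.1 rad and value of joint seal below 0.0015 m and contact force between the fingers and bottle below 0.3 N), for 0.2 s.
2. the lever is down at its stop (above 1.68 rad) and the seal is pressed home (4 mm or more), with the bottle on the pad (horizontal distance between bottle and nest below 0.006 m and z of bottle in the frame of nest below 0.004 m and angle between bottle's own z axis and vertical below 0.1 rad and value of joint lever above 1.68 rad and value of joint seal above 0.004 m), for 0.1 s.
3. the lever is back at rest (below 0.1 rad) with the sealed bottle still on the pad (horizontal distance between bottle and nest below 0.006 m and z of bottle in the frame of nest below 0.004 m and angle between bottle's own z axis and vertical below 0.1 rad and value of joint lever below 0.1 rad), for 0.1 s.
At the end, for the whole second after the job is handed in: The bottle and its three neighbours all stand upright (within 0.12 rad) and at rest on the rack's floor between its end walls, centres within 8 mm of the row's line (60 mm behind the rack's front edge); the seal is home (4 mm or more) and the lever is back at rest (below 0.1 rad) (x of bottle in the frame of rack between 0.052 and 0.068 m and y of bottle in the frame of rack between -0.05 and 0.05 m and z of bottle in the frame of rack between 0.001 and 0.009 m and angle between each of bottle, row_a, row_b, row_c's own z axis and vertical below 0.12 rad and linear speed of each of bottle, row_a, row_b, row_c below 0.02 m/s and x of row_a in the frame of rack between 0.052 and 0.068 m and y of row_a in the frame of rack between -0.05 and 0.05 m and z of row_a in the frame of rack between 0.001 and 0.009 m and x of row_b in the frame of rack between 0.052 and 0.068 m and y of row_b in the frame of rack between -0.05 and 0.05 m and z of row_b in the frame of rack between 0.001 and 0.009 m and x of row_c in the frame of rack between 0.052 and 0.068 m and y of row_c in the frame of rack between -0.05 and 0.05 m and z of row_c in the frame of rack between 0.001 and 0.009 m and value of joint seal above 0.004 m and value of joint lever below 0.1 rad); the robot touches nothing.
It fails at once if a bottle of the row is knocked over (angle between any of row_a, row_b, row_c's own z axis and vertical above 0.5 rad).
It fails at once if a bystander (spice jar, unsealed bottle, garlic) is moved by more than 20 mm (distance of any of spice_jar, loose_dropper, garlic_bulb from where it was at the start of the episode above 0.02 m).
It also fails if it takes over 72 s, if anything falls off the work surface, if the arm or the gripper's body presses on something with over 40 N, if the wrist force passes 120 N, or if a joint passes its speed limit or range.

## Working session

There is one attempt and no reset: what is moved stays moved. The work goes in short steps, Python scripts to look and compute and a shell command to move; the robot and the scene stay as the last step left them, time stands still between calls to the robot, and variables do not carry over. Pictures are saved under pics/ and viewed, at most 10 in all, crops included, and the job is handed in when it is done.

```bash
ls; mkdir -p pics; python3 - <<'E'
from workcell import r
import cv2,numpy as np
for n in("scene","top"):
    im=r.grab_frame(n); cv2.imwrite(f"pics/{n}0.png",cv2.resize(im[:,:,::-1],(768,576),interpolation=cv2.INTER_CUBIC))
    c=r.calibration(n);print(n,np.round(c["intrinsics"],1).tolist(),np.round(c["world_to_cam"],3).tolist())
s=r.state();print(s["ee_pos"],s["tcp_rot"],s["time"],s["finger_gap"],r.pinch_z)
E
```

```text
pics
steer.py
workcell.py
scene [[452.4, 0.0, 253.2], [0.0, 452.4, 191.2], [0.0, 0.0, 1.0]] [[-0.618, -0.786, -0.019, 417.894], [-0.57, 0.464, -0.678, 345.974], [0.541, -0.408, -0.735, 957.158], [0.0, 0.0, 0.0, 1.0]]
top [[445.7, 0.0, 257.0], [0.0, 445.7, 183.3], [0.0, 0.0, 1.0]] [[-0.022, -0.999, -0.038, 162.415], [-0.991, 0.026, -0.133, 525.711], [0.134, 0.035, -0.99, 1039.894], [0.0, 0.0, 0.0, 1.0]]
[ 137.02014274 -532.16210828  230.53036561] [-3.11504502e+00 -3.94207867e-01 -2.29719908e-04] 0.1 0.998580956178404 18.700000000000003
```
View pics/scene0.png

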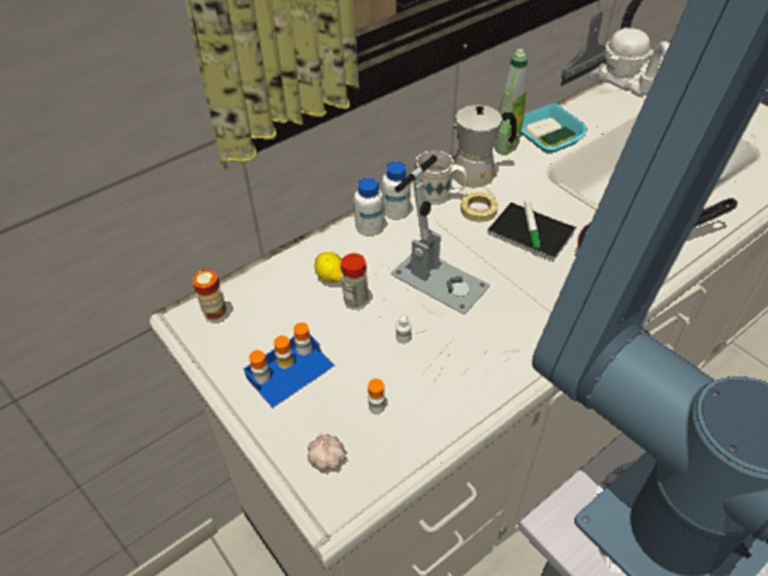

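View pics/top0.png

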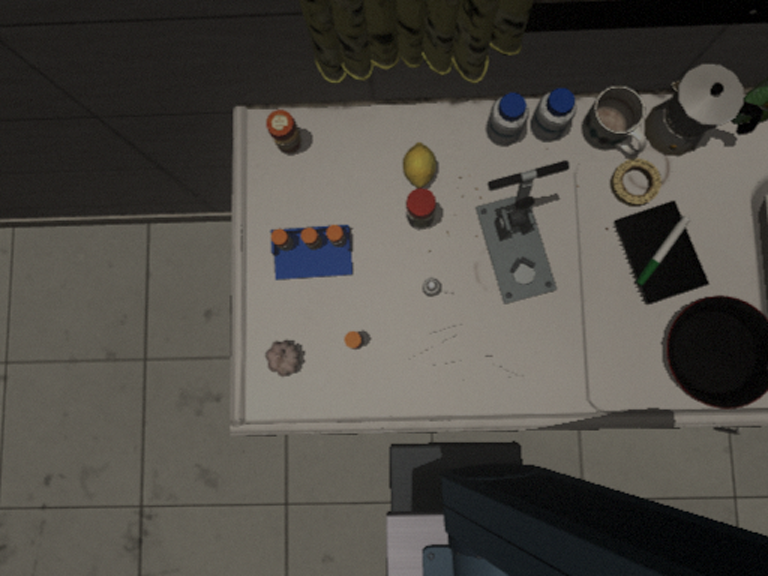

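The scene view shows the rack at (288,368), the bottle to seal at (376,395) and the press at (440,270). In the top view the bottle's seal is at (354,340), the press pad at (523,271), the T-bar from (490,184) to (567,166), the rack from (273,228) to (352,278), and the garlic at (284,358).

```bash
cat > h.py <<'E'
import numpy as np,cv2
from workcell import r
from scipy.spatial.transform import Rotation as R
def bp(cal,u,v,z):
    K=np.array(cal["intrinsics"]);T=np.array(cal["world_to_cam"])
    d=T[:3,:3].T@np.linalg.solve(K,[u,v,1]);c=-T[:3,:3].T@T[:3,3]
    return np.round(c+d*(z-c[2])/d[2],1)
def pj(cal,p):
    K=np.array(cal["intrinsics"]);T=np.array(cal["world_to_cam"])
    q=K@(T[:3,:3]@np.array(p)+T[:3,3]);return np.round(q[:2]/q[2],1)
def tool(target):  # offset in tool axes from measured pose
    s=r.state();return np.round(R.from_rotvec(s["tcp_rot"]).inv().apply(np.array(target)-s["ee_pos"]),1)
E
python3 - <<'E'
from h import *
c=r.calibration("top")
f=lambda u,v,z:print(bp(c,u/1.5,v/1.5,z))
for p in [(354,340,65),(523,271,8),(490,184,228),(567,166,228),(528,175,228),(273,228,4),(352,228,4),(352,278,4),(275,279,4),(280,237,60),(311,236,60),(335,234,60),(284,358,40),(421,200,108),(432,287,50),(478,207,6),(531,192,6),(506,302,6),(555,290,6)]: print(p,end=' ');f(*p)
s=r.state();print(R.from_rotvec(s["tcp_rot"]).as_matrix().round(3).tolist())
c=r.calibration("wrist");T=np.array(c["world_to_cam"]);print(np.round(c["intrinsics"],1).tolist(), "cam pos",-T[:3,:3].T@T[:3,3],"in tool",tool(-T[:3,:3].T@T[:3,3]),"axis",R.from_rotvec(s["tcp_rot"]).inv().apply(T[2,:3]))
E
```

```text
(354, 340, 65) [425. 200.  65.]
(523, 271, 8) [533.9 -75.8   8. ]
(490, 184, 228) [6.232e+02 1.000e-01 2.280e+02]
(567, 166, 228) [ 644.7 -103.7  228. ]
(528, 175, 228) [633.9 -51.2 228. ]
(273, 228, 4) [619.1 339.6   4. ]
(352, 228, 4) [615.2 205.6   4. ]
(352, 278, 4) [530.3 206.9   4. ]
(275, 279, 4) [532.1 336.1   4. ]
(280, 237, 60) [592.2 316.7  60. ]
(311, 236, 60) [592.4 266.8  60. ]
(335, 234, 60) [594.6 228.3  60. ]
(284, 358, 40) [400.  314.3  40. ]
(421, 200, 108) [633.9  90.6 108. ]
(432, 287, 50) [506.5  75.9  50. ]
(478, 207, 6) [644.4  -6.6   6. ]
(531, 192, 6) [667.4 -96.    6. ]
(506, 302, 6) [483.6 -46.    6. ]
(555, 290, 6) [ 501.4 -126.7    6. ]
[[0.968, 0.249, -0.0], [0.249, -0.968, 0.002], [0.0, -0.002, -1.0]]
[[289.9, 0.0, 258.3], [0.0, 289.9, 196.9], [0.0, 0.0, 1.0]] cam pos [ 210.27959558 -512.79976066  374.04202013] in tool [  75.8   -0.7 -143.5] axis [-2.97050348e-01 -7.66558080e-04  9.54861510e-01]
```

The manual's scale: shifts go in units of 25 mm and turns go in units of 0.25 rad. Converting my numbers, 36 mm is 1.44, -29 mm is -1.16.

```bash
python3 steer.py '[[[1.44, -1.16, 0], 0, 1], [[1.44, -1.16, 0], 0, 1], [[1.44, -1.16, 0], 0, 1], [[1.44, -1.16, 0], 0, 1], [[1.44, -1.16, 0], 0, 1], [[1.44, -1.16, 0], 0, 1], [[1.44, -1.16, 0], 0, 1], [[1.44, -1.16, 0], 0, 1]]'; python3 steer.py '[[[1.44, -1.16, 0], 0, 1], [[1.44, -1.16, 0], 0, 1], [[1.44, -1.16, 0], 0, 1], [[1.44, -1.16, 0], 0, 1], [[0, 0, 0], 0, 1], [[0, 0, 0], 0, 1]]'
python3 - <<'E'
from h import *
c=r.calibration("wrist");im=r.grab_frame("wrist")
np.savez("w1.npz",**{k:np.array(v) for k,v in c.items()})
cv2.imwrite("pics/w1.png",cv2.resize(im[:,:,::-1],(768,576),interpolation=cv2.INTER_CUBIC))
print(r.state()["ee_pos"],r.state()["joint_pos"],pj(c,[534,-76,8]))
E
```

```text
time: 0.9
ee_pos: [358.8, -234.4, 231.2]
tcp_rot: [-3.117, -0.394, 0.0]
force: [0.4, -0.1, 0.1]
finger_gap: 0.998
grasp_force: 0.0
time: 1.5
ee_pos: [468.7, -86.9, 230.8]
tcp_rot: [-3.116, -0.4, 0.002]
force: [-0.2, -1.1, -0.3]
finger_gap: 0.999
grasp_force: 0.0
[468.24054263 -87.93578453 230.84949739] [-4.19866576e-01  1.26404149e-01  1.70217139e+00 -6.56863622e-04
  1.31424387e+00  8.98030028e-01] [264.2 114.9]
```

View pics/w1.png

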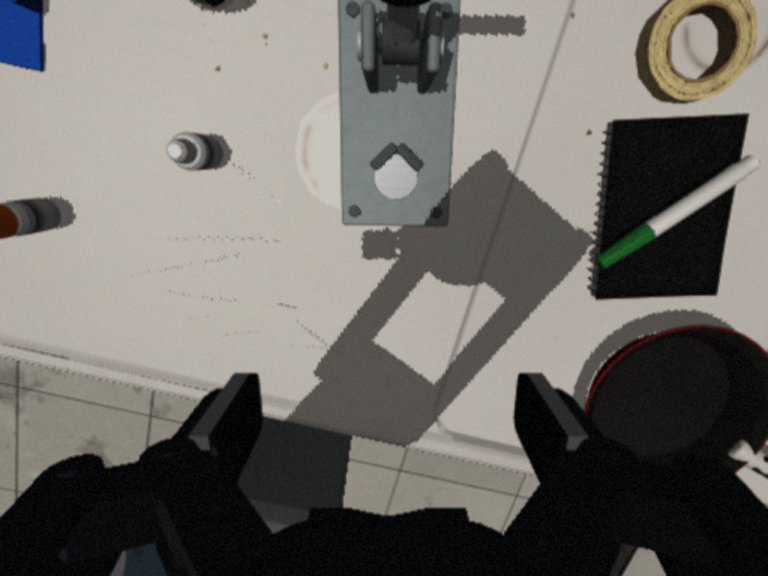

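The pad is centred near (396,177) with the V-stop behind it at (398,155). The base's front corners are at (343,225) and (447,226), and its side edges run up to (341,20) and (459,20).

```bash
python3 - <<'E'
from h import *
c=dict(np.load("w1.npz"))
for p in [(396,177,8),(374,177,8),(418,177,8),(396,199,8),(343,225,6),(447,226,6),(341,20,6),(459,20,6),(353,211,6),(436,211,6),(188,150,50),(8,218,65)]: print(p,bp(c,p[0]/1.5,p[1]/1.5,p[2]))
# refine pad: sub-pixel bright blob in native image
im=cv2.imread("pics/w1.png");g=cv2.cvtColor(im,6)[140:215,350:440]
_,b=cv2.threshold(g,170,255,0);n,l,s,ce=cv2.connectedComponentsWithStats(b);print(s,ce+[350,140])
E
```

```text
(396, 177, 8) [530.5 -76.7   8. ]
(374, 177, 8) [525.9 -59.4   8. ]
(418, 177, 8) [535. -94.   8.]
(396, 199, 8) [513.5 -81.3   8. ]
(343, 225, 6) [481.3 -43.6   6. ]
(447, 226, 6) [ 502.7 -128.8    6. ]
(341, 20, 6) [628.6  -8.4   6. ]
(459, 20, 6) [650.6 -92.9   6. ]
(353, 211, 6) [494.8 -49.1   6. ]
(436, 211, 6) [ 512.3 -116.3    6. ]
(188, 150, 50) [512.4  71.5  50. ]
(8, 218, 65) [435.9 182.8  65. ]
[[   0    0   90   75 5584]
 [  25   16   41   42 1166]] [[394.4237106  176.82324499]
 [394.86535163 177.8464837 ]]
```

Scaled: -48 mm is -1.92, 5 mm is 0.2, -0.15 rad is -0.6.

```bash
python3 steer.py '[[[0.2, -1.92, 0], 0, 1], [[0.2, -1.92, 0], 0, 1], [[0.2, -1.92, 0], 0, 1], [[0.2, -1.92, 0], 0, 1], [[0.2, -1.92, 0], 0, 1], [[0.2, -1.92, 0], 0, 1], [[0, 0, 0], -0.6, 1], [[0, 0, 0], -0.6, 1]]' >/dev/null; python3 steer.py '[[[0, 0, 0], -0.6, 1], [[0, 0, 0], -0.6, 1], [[0, 0, 0], -0.6, 1], [[0, 0, 0], -0.6, 1], [[0, 0, 0], -0.6, 1], [[0, 0, 0], -0.6, 1], [[0, 0, 0], -0.6, 1], [[0, 0, 0], -0.6, 1]]'; python3 steer.py '[[[0, 0, 0], -0.6, 1], [[0, 0, 0], -0.6, 1], [[0, 0, 0], -0.6, 1], [[0, 0, 0], -0.6, 1], [[0, 0, 0], -0.6, 1], [[0, 0, 0], -0.6, 1], [[0, 0, 0], -0.6, 1], [[0, 0, 0], -0.6, 1]]';  python3 steer.py '[[[0, 0, 0], -0.6, 1], [[0, 0, 0], -0.6, 1], [[0, 0, 0], -0.52, 1], [[0, 0, 0], 0, 1], [[0, 0, 0], 0, 1]]'
python3 - <<'E'
from h import *
c=r.calibration("wrist");im=r.grab_frame("wrist")
np.savez("w2.npz",**{k:np.array(v) for k,v in c.items()})
cv2.imwrite("pics/w2.png",cv2.resize(im[:,:,::-1],(768,576),interpolation=cv2.INTER_CUBIC))
s=r.state();print(s["ee_pos"],s["joint_pos"],R.from_rotvec(s["tcp_rot"]).as_matrix().round(3).tolist())
E
```

```text
time: 3.15
ee_pos: [426.3, 196.3, 231.2]
tcp_rot: [2.008, 2.416, -0.001]
force: [0.8, -0.6, -0.1]
finger_gap: 0.999
grasp_force: 0.0
time: 3.95
ee_pos: [426.3, 196.3, 231.2]
tcp_rot: [-0.293, -3.128, 0.001]
force: [-0.9, 0.1, -0.1]
finger_gap: 0.997
grasp_force: 0.0
time: 4.45
ee_pos: [426.2, 197.1, 231.3]
tcp_rot: [0.367, -3.12, 0.0]
force: [0.2, -0.4, 0.7]
finger_gap: 1.003
grasp_force: 0.0
[426.22050109 197.36859494 231.31653355] [ 1.95657381e-01  1.12835738e-01  1.71674364e+00 -1.73221372e-04
  1.31208550e+00 -1.61032202e+00] [[-0.972, -0.233, -0.0], [-0.233, 0.972, -0.0], [0.0, -0.0, -1.0]]
```

View pics/w2.png

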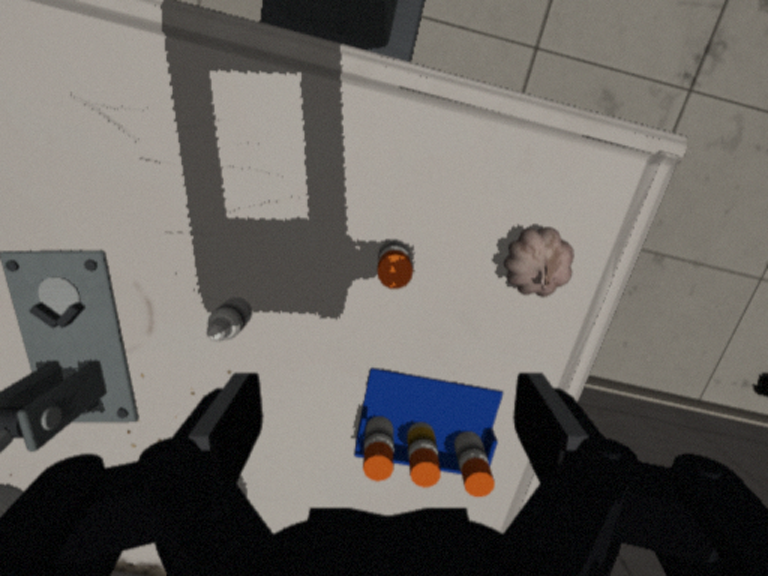

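The seal top of the bottle is at (395,270), the rack's front corners at (371,369) and (502,391), and the row's seal tops at (379,467), (425,472) and (479,484). The garlic is at (540,262).

```bash
python3 - <<'E'
from h import *
c=dict(np.load("w2.npz"))
for p in [(395,270,65.5),(371,369,4),(502,391,4),(379,467,60.5+4),(425,472,64.5),(479,484,64.5),(540,262,40),(60,292,8)]: print(p,bp(c,p[0]/1.5,p[1]/1.5,p[2]))
im=cv2.imread("pics/w2.png");h=cv2.cvtColor(im,cv2.COLOR_BGR2HSV)
b=cv2.inRange(h,(2,180,90),(14,255,255));n,l,s,ce=cv2.connectedComponentsWithStats(b)
for i in range(1,n):
  if s[i,4]>150: print(s[i],ce[i],bp(c,*(ce[i]/1.5),62))
x=bp(c,395/1.5,270/1.5,65.5);print(tool([x[0],x[1],14]))
E
```

```text
(395, 270, 65.5) [425.4 203.6  65.5]
(371, 369, 4) [538.3 209.    4. ]
(502, 391, 4) [531.9 336.2   4. ]
(379, 467, 64.5) [596.3 231.4  64.5]
(425, 472, 64.5) [592.1 270.8  64.5]
(479, 484, 64.5) [593.3 319.3  64.5]
(540, 262, 40) [398.6 315.   40. ]
(60, 292, 8) [526.9 -74.2   8. ]
[379 254  33  33 706] [394.7407932  269.96175637] [426.3 203.7  62. ]
[364 455  28  25 574] [377.728223   466.80487805] [598.3 230.7  62. ]
[411 462  28  24 562] [424.9519573  473.28113879] [595.3 271.8  62. ]
[465 472  28  24 551] [478.81306715 483.30852995] [594.5 320.   62. ]
[ -0.7   6.3 217.3]
```

Scaled: 45 mm is 1.8, 40 mm is 1.6.

```bash
python3 steer.py '[[[-0.028, 0.252, 1.6], 0, 1], [[0, 0, 1.8], 0, 1], [[0, 0, 1.8], 0, 1], [[0, 0, 1.8], 0, 1], [[0, 0, 1.2], 0, 1], [[0, 0, 0.48], 0, 1], [[0, 0, 0], 0, 1]]';python3 steer.py '[[[0, 0, 0], 0, 0], [[0, 0, 0], 0, 0], [[0, 0, 0], 0, 0], [[0, 0, 0], 0, 0], [[0, 0, 0], 0, 0], [[0, 0, 0], 0, 0], [[0, 0, 0], 0, 0], [[0, 0, 0], 0, 0]]'
```

```text
time: 5.2
ee_pos: [423.6, 203.9, 12.4]
tcp_rot: [0.372, -3.115, 0.001]
force: [0.1, -0.4, 0.1]
finger_gap: 1.002
grasp_force: 0.0
time: 6.0
ee_pos: [425.9, 204.9, 15.4]
tcp_rot: [-0.376, 3.117, 0.0]
force: [-0.3, -0.5, 6.6]
finger_gap: 0.3
grasp_force: 58.7
```

```bash
python3 steer.py '[[[0, 0, -1.2], 0, 0], [[0, 0, -1.6], 0, 0], [[0, 0, -1.6], 0, 0], [[-0.24, -1.92, 0], 0, 0], [[-0.24, -1.92, 0], 0, 0], [[-0.24, -1.92, 0], 0, 0], [[-0.24, -1.92, 0], 0, 0], [[-0.24, -1.92, 0], 0, 0]]' >/dev/null;python3 steer.py '[[[-0.16, -1.6, 0], 0, 0], [[-0.08, -0.72, 0], 0, 0], [[0, 0, 0], 0, 0], [[0, 0, 0], 0, 0], [[0, 0, 0], 0, 0]]'
python3 - <<'E'
from h import *
c=r.calibration("wrist");im=r.grab_frame("wrist")
np.savez("w3.npz",**{k:np.array(v) for k,v in c.items()})
cv2.imwrite("pics/w3.png",cv2.resize(im[:,:,::-1],(768,576),interpolation=cv2.INTER_CUBIC))
print(r.state()["ee_pos"],tool([530.6,-76.7,23.5]),pj(c,[530.6,-76.7,8])*1.5,R.from_rotvec(r.state()["tcp_rot"]).as_euler("ZYX"))
E
```

```text
time: 7.3
ee_pos: [530.2, -74.5, 124.2]
tcp_rot: [0.378, -3.118, -0.002]
force: [-0.4, 0.6, -0.7]
finger_gap: 0.298
grasp_force: 59.1
[530.37558897 -74.4138489  124.30029295] [  0.3  -2.3 100.8] [382.05 287.7 ] [-2.89951557e+00 -5.14449295e-04  3.14084729e+00]
```

View pics/w3.png

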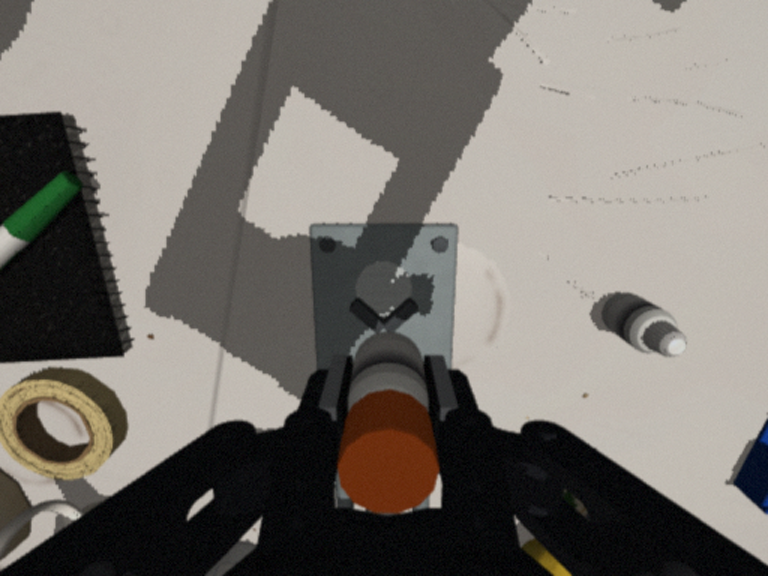

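The bottle is upright in the fingers. The pad is below at about (383,284), and the base's front corners are at (310,225) and (458,224).

```bash
python3 - <<'E'
from h import *
c=dict(np.load("w3.npz"))
a=bp(c,310/1.5,225/1.5,6);b=bp(c,458/1.5,224.5/1.5,6);m=(a+b)/2;u=(a-b)/np.linalg.norm(a-b)
print(a,b,m,np.hypot(*(a-b)[:2]),u, m+40*np.array([-u[1],u[0],0]) ,bp(c,383/1.5,284/1.5,8))
E
```

```text
[ 503.4 -127.8    6. ] [481.9 -41.6   6. ] [492.65 -84.7    6.  ] 88.84081269326614 [ 0.24200589 -0.97027478  0.        ] [531.4609912  -75.01976437   6.        ] [528.1 -76.7   8. ]
```

Scaled: 10 mm is 0.4, -1.8 mm is -0.072.

```bash
python3 steer.py '[[[0.008, -0.072, 1.2], 0, 0], [[0, 0, 1.2], 0, 0], [[0, 0, 1], 0, 0], [[0, 0, 0.4], 0, 0], [[0, 0, 0.12], 0, 0], [[0, 0, 0], 0, 0]]';python3 steer.py '[[[0, 0, 0.08], 0, 0], [[0, 0, 0.02], 0, 0], [[0, 0, 0], 0, 0]]'
```

```text
time: 7.95
ee_pos: [531.6, -77.5, 26.8]
tcp_rot: [-0.378, 3.119, -0.0]
force: [-1.4, 0.9, -0.8]
finger_gap: 0.299
grasp_force: 58.9
time: 8.25
ee_pos: [531.3, -77.9, 24.4]
tcp_rot: [-0.376, 3.119, -0.0]
force: [-2.3, 1.5, 0.7]
finger_gap: 0.299
grasp_force: 59.0
```

Scaled: 0.7 mm is 0.028, 0.5 mm is 0.02.

```bash
python3 steer.py '[[[0.02, 0, 0.028], 0, 0], [[0, 0, 0], 0, 0]]';python3 steer.py '[[[0, 0, 0], 0, 0.6], [[0, 0, 0], 0, 1], [[0, 0, 0], 0, 1], [[0, 0, 0], 0, 1], [[0, 0, 0], 0, 1]]'
python3 - <<'E'
from h import *
c=r.calibration("wrist");im=r.grab_frame("wrist")
np.savez("w4.npz",**{k:np.array(v) for k,v in c.items()})
cv2.imwrite("pics/w4.png",cv2.resize(im[:,:,::-1],(768,576),interpolation=cv2.INTER_CUBIC))
print(pj(c,[530.8,-76.2,73.5])*1.5)
E
```

```text
time: 8.45
ee_pos: [531.0, -78.3, 23.4]
tcp_rot: [-0.376, 3.118, -0.0]
force: [-1.0, 1.4, 2.4]
finger_gap: 0.299
grasp_force: 59.1
time: 8.95
ee_pos: [531.0, -78.2, 23.1]
tcp_rot: [-0.376, 3.119, -0.0]
force: [-0.2, 0.3, -0.1]
finger_gap: 0.999
grasp_force: 0.0
[391.95 471.  ]
```

View pics/w4.png

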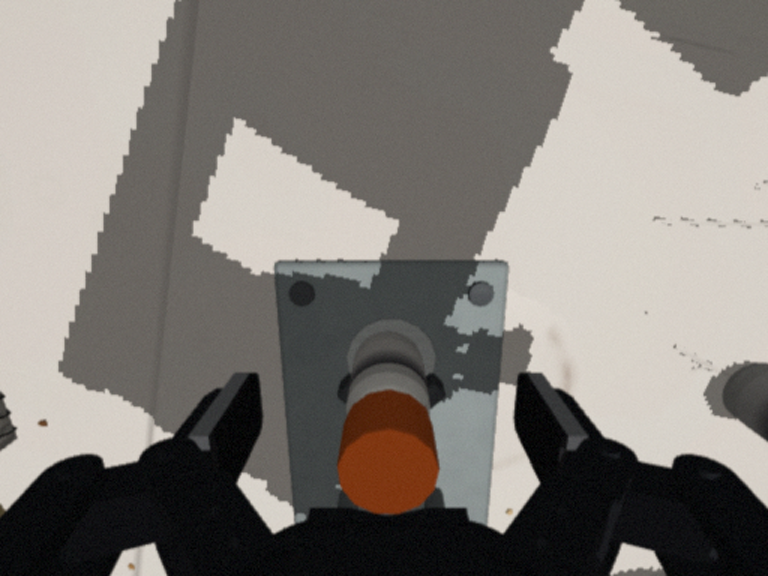

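The bottle stands upright and centred on the pad, with the pad rim evenly visible at (391,322) and the seal top at (388,465). The fingers are clear of it.

```bash
python3 steer.py '[[[0, 0, -0.8], 0, 1], [[0, 0, -1.8], 0, 1], [[0, 0, -1.8], 0, 1], [[0, 0, -1.92], 0, 1], [[0, 0, -1.92], 0, 1], [[0, 0, -1.92], 0, 1], [[0, 0, 0], 0.6, 1], [[0, 0, 0], 0.6, 1]]' >/dev/null;python3 steer.py '[[[0, 0, 0], 0.6, 1], [[0, 0, 0], 0.6, 1], [[0, 0, 0], 0.6, 1], [[0, 0, 0], 0.6, 1], [[0, 0, 0], 0.6, 1], [[0, 0, 0], 0.6, 1], [[0, 0, 0], 0.6, 1], [[0, 0, 0], 0.6, 1]]'; python3 steer.py '[[[0, 0, 0], 0.28, 1], [[0, 0, 0], 0, 1], [[0, 0, 0], 0, 1]]'
python3 - <<'E'
from h import *
x=np.array([.971,.238,0]);y=np.array([-.238,.971,0]);o=np.array([530.8,-76.2,0])
p=o+106*x+31*y
print(r.state()["joint_pos"],R.from_rotvec(r.state()["tcp_rot"]).as_matrix().round(3).tolist(),p)
print(tool(p+[0,0,290]),tool(p+[0,0,208.7]))
E
```

```text
time: 10.6
ee_pos: [530.7, -78.1, 277.0]
tcp_rot: [-1.858, -2.533, 0.0]
force: [0.4, 1.1, -0.3]
finger_gap: 1.0
grasp_force: 0.0
time: 10.9
ee_pos: [530.8, -78.1, 277.0]
tcp_rot: [-1.936, -2.474, 0.0]
force: [0.0, -0.3, 0.2]
finger_gap: 1.003
grasp_force: 0.0
[-3.54116448e-01  2.07382076e-01  1.48980088e+00 -1.19214911e-05
  1.44451937e+00 -5.97240247e-01] [[-0.241, 0.971, -0.0], [0.971, 0.241, 0.0], [0.0, -0.0, -1.0]] [626.348 -20.871   0.   ]
[ 32.5 106.6 -13. ] [ 32.5 106.6  68.3]
```

Scaled: 36 mm is 1.44, 35 mm is 1.4.

```bash
python3 steer.py '[[[0.44, 1.4, 0], 0, 1], [[0.44, 1.4, 0], 0, 1], [[0.42, 1.44, 0], 0, 1], [[0, 0, 0], 0, 1], [[0, 0, 0], 0, 1]]'
python3 - <<'E'
from h import *
c=r.calibration("wrist");im=r.grab_frame("wrist")
np.savez("w5.npz",**{k:np.array(v) for k,v in c.items()})
cv2.imwrite("pics/w5.png",cv2.resize(im[:,:,::-1],(768,576),interpolation=cv2.INTER_CUBIC))
x=np.array([.971,.238,0]);y=np.array([-.238,.971,0]);o=np.array([530.8,-76.2,0])
for k in (-55,0,31,55): print(k,pj(c,o+106*x+k*y+[0,0,227.7])*1.5)
E
```

```text
time: 11.4
ee_pos: [626.0, -20.8, 276.2]
tcp_rot: [-1.934, -2.474, 0.002]
force: [0.3, 0.0, 0.5]
finger_gap: 0.997
grasp_force: 0.0
-55 [387.75 480.6 ]
0 [388.2  388.35]
31 [388.35 330.  ]
55 [388.65 281.1 ]
```

View pics/w5.png

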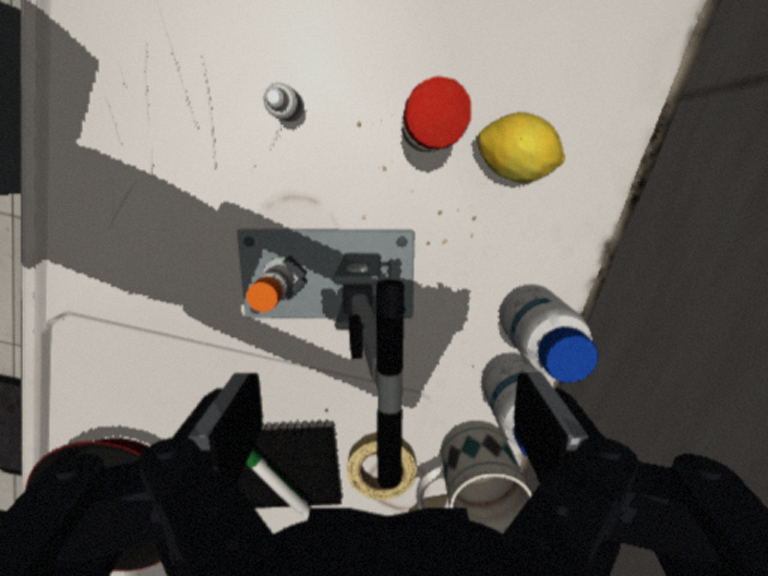

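The bar appears at column 390, rows 280 to 487, matching the prediction to within a pixel or two. It is centred between the open fingers.

```bash
python3 steer.py '[[[0, 0, 1.4], 0, 1], [[0, 0, 1], 0, 1], [[0, 0, 0.32], 0, 1], [[0, 0, 0], 0, 1], [[0, 0, 0], 0, 0.5], [[0, 0, 0], 0, 0], [[0, 0, 0], 0, 0], [[0, 0, 0], 0, 0]]'; python3 steer.py '[[[0, 0, 0], 0, 0], [[0, 0, 0], 0, 0], [[0, 0, 0], 0, 0]]'
```

```text
time: 12.25
ee_pos: [626.4, -21.3, 210.0]
tcp_rot: [1.937, 2.471, 0.001]
force: [0.0, 0.3, 0.1]
finger_gap: 0.33
grasp_force: 0.0
time: 12.55
ee_pos: [626.6, -21.1, 209.7]
tcp_rot: [1.937, 2.472, 0.001]
force: [0.9, 0.7, 2.9]
finger_gap: 0.125
grasp_force: 58.4
```

Bar gripped (gap 0.125 ≈ 11 mm). Now drive the arc.

```bash
python3 steer.py '[[[0, -0.52, -0.068], 0, 0], [[0, -0.52, -0.024], 0, 0], [[0, -0.52, 0.024], 0, 0], [[0, -0.52, 0.068], 0, 0], [[0, -0.512, 0.112], 0, 0], [[0, -0.5, 0.16], 0, 0], [[0, -0.484, 0.2], 0, 0], [[0, -0.464, 0.244], 0, 0]]'; python3 steer.py '[[[0, -0.44, 0.28], 0, 0], [[0, -0.416, 0.32], 0, 0], [[0, -0.384, 0.352], 0, 0], [[0, -0.356, 0.388], 0, 0], [[0, -0.32, 0.416], 0, 0], [[0, -0.28, 0.44], 0, 0], [[0, 0, 0], 0, 0]]'
```

```text
time: 13.35
ee_pos: [529.6, -45.1, 193.4]
tcp_rot: [1.935, 2.469, 0.006]
force: [7.4, 1.5, -3.5]
finger_gap: 0.127
grasp_force: 60.0
time: 14.05
ee_pos: [474.9, -58.5, 136.1]
tcp_rot: [1.938, 2.471, 0.002]
force: [3.5, 1.6, 0.5]
finger_gap: 0.125
grasp_force: 62.8
```

```bash
python3 steer.py '[[[0, -0.24, 0.464], 0, 0], [[0, -0.2, 0.484], 0, 0], [[0, -0.16, 0.5], 0, 0], [[0, -0.112, 0.512], 0, 0], [[0, 0, 0], 0, 0]]'; python3 steer.py '[[[0, -0.068, 0.52], 0, 0], [[0, -0.024, 0.52], 0, 0], [[0, 0, 0], 0, 0]]'; python3 steer.py '[[[0, 0, 0.08], 0, 0], [[0, 0, 0], 0, 0], [[0, 0, 0], 0, 0]]'
```

```text
time: 14.55
ee_pos: [458.2, -62.6, 87.1]
tcp_rot: [1.938, 2.471, 0.002]
force: [3.9, 2.1, 1.4]
finger_gap: 0.13
grasp_force: 66.3
time: 14.85
ee_pos: [455.9, -63.2, 61.6]
tcp_rot: [1.938, 2.472, 0.001]
force: [1.0, 1.9, 5.1]
finger_gap: 0.127
grasp_force: 67.8
time: 15.15
ee_pos: [455.9, -63.2, 60.9]
tcp_rot: [1.937, 2.472, 0.001]
force: [-2.6, 2.9, 13.4]
finger_gap: 0.126
grasp_force: 68.8
```

```bash
python3 steer.py '[[[0, 0, 0.08], 0, 0], [[0, 0, 0], 0, 0], [[0, 0, 0], 0, 0]]'; python3 steer.py '[[[0, 0, 0.08], 0, 0], [[0, 0, 0], 0, 0], [[0, 0, 0], 0, 0]]'
```

```text
time: 15.45
ee_pos: [456.0, -63.2, 60.3]
tcp_rot: [1.937, 2.471, 0.001]
force: [-7.4, 4.7, 28.6]
finger_gap: 0.126
grasp_force: 70.4
time: 15.75
ee_pos: [456.0, -63.2, 59.7]
tcp_rot: [1.936, 2.471, 0.001]
force: [-12.1, 5.5, 45.7]
finger_gap: 0.128
grasp_force: 72.1
```

```bash
python3 - <<'E'
from h import *
a=r.grab_frame("scene");b=r.grab_frame("top")
a=a[130:230,250:350];b=b[120:220,300:400]
cv2.imwrite("pics/d1.png",cv2.resize(np.hstack([a,b])[:,:,::-1],(800,400),interpolation=cv2.INTER_CUBIC))
E
```

```text
(no output)
```

View pics/d1.png

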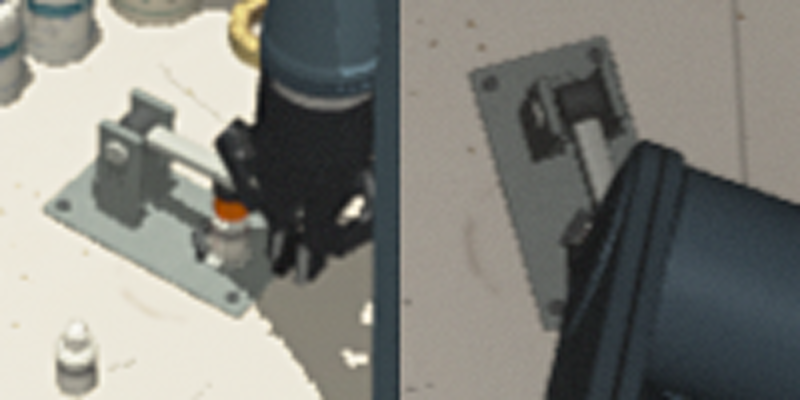

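The lever is level on the seal, and 45 N gives no further travel, so it is at its stop. The bottle stands on the pad at about (228,245) in the left crop. Now I return the handle along the same arc.

```bash
python3 steer.py '[[[0, 0, -0.24], 0, 0], [[0, 0.024, -0.52], 0, 0], [[0, 0.068, -0.52], 0, 0], [[0, 0.112, -0.512], 0, 0], [[0, 0.16, -0.5], 0, 0], [[0, 0.2, -0.484], 0, 0], [[0, 0.24, -0.464], 0, 0], [[0, 0.28, -0.44], 0, 0]]'; python3 steer.py '[[[0, 0.32, -0.416], 0, 0], [[0, 0.356, -0.388], 0, 0], [[0, 0.384, -0.352], 0, 0], [[0, 0.416, -0.32], 0, 0], [[0, 0.44, -0.28], 0, 0], [[0, 0.464, -0.244], 0, 0], [[0, 0.484, -0.2], 0, 0], [[0, 0.5, -0.16], 0, 0]]';python3 steer.py '[[[0, 0.512, -0.112], 0, 0], [[0, 0.52, -0.068], 0, 0], [[0, 0.52, -0.024], 0, 0], [[0, 0.52, 0.024], 0, 0], [[0, 0.52, 0.068], 0, 0], [[0, 0, 0], 0, 0], [[0, 0, 0], 0, 0]]'
```

```text
time: 16.65
ee_pos: [482.9, -56.5, 148.0]
tcp_rot: [1.938, 2.471, 0.002]
force: [9.8, 0.6, -9.1]
finger_gap: 0.13
grasp_force: 63.6
time: 17.45
ee_pos: [562.2, -37.1, 207.9]
tcp_rot: [-1.937, -2.471, 0.004]
force: [-3.5, -1.3, 5.8]
finger_gap: 0.124
grasp_force: 60.6
time: 18.15
ee_pos: [626.3, -21.3, 209.3]
tcp_rot: [1.938, 2.472, 0.0]
force: [0.5, 0.2, 2.4]
finger_gap: 0.126
grasp_force: 63.4
```

Scaled: -37 mm is -1.48, -35 mm is -1.4.

```bash
python3 steer.py '[[[0, 0, 0], 0, 0.5], [[0, 0, 0], 0, 1], [[0, 0, 0], 0, 1], [[0, 0, 0], 0, 1], [[0, 0, -1.2], 0, 1], [[0, 0, -1.48], 0, 1], [[-0.44, -1.4, 0], 0, 1], [[-0.44, -1.4, 0], 0, 1]]'>/dev/null; python3 steer.py '[[[-0.42, -1.44, 0], 0, 1], [[0, 0, 0], -0.6, 1], [[0, 0, 0], -0.6, 1], [[0, 0, 0], -0.6, 1], [[0, 0, 0], -0.6, 1], [[0, 0, 0], -0.6, 1], [[0, 0, 0], -0.6, 1], [[0, 0, 0], -0.6, 1]]'; python3 steer.py '[[[0, 0, 0], -0.6, 1], [[0, 0, 0], -0.6, 1], [[0, 0, 0], -0.6, 1], [[0, 0, 0], -0.28, 1], [[0, 0, 0], 0, 1], [[0, 0, 0], 0, 1]]'
python3 - <<'E'
from h import *
c=r.calibration("wrist");im=r.grab_frame("wrist")
np.savez("w6.npz",**{k:np.array(v) for k,v in c.items()})
cv2.imwrite("pics/w6.png",cv2.resize(im[:,:,::-1],(768,576),interpolation=cv2.INTER_CUBIC))
x=pj(c,[530.8,-76.2,68.5])*1.5;print(x)
I=cv2.imread("pics/w6.png");h=cv2.cvtColor(I,cv2.COLOR_BGR2HSV)
b=cv2.inRange(h,(2,180,90),(14,255,255));n,l,s,ce=cv2.connectedComponentsWithStats(b)
for i in range(1,n):
  if s[i,4]>150: print(s[i],ce[i],bp(c,*(ce[i]/1.5),68.5))
E
```

```text
time: 19.75
ee_pos: [530.6, -78.1, 276.2]
tcp_rot: [-0.429, -3.112, 0.0]
force: [-0.2, 0.1, 0.2]
finger_gap: 1.001
grasp_force: 0.0
time: 20.35
ee_pos: [530.7, -78.1, 276.1]
tcp_rot: [0.373, -3.119, 0.0]
force: [-0.3, -0.1, -0.2]
finger_gap: 1.0
grasp_force: 0.0
[388.35 257.55]
[373 241  30  31 719] [387.91376912 256.39638387] [530.  -76.8  68.5]
[679 389  31  25 540] [693.68333333 400.82962963] [594.7 226.8  68.5]
[721 395  30  25 527] [735.54459203 407.15749526] [591.7 267.1  68.5]
```

View pics/w6.png

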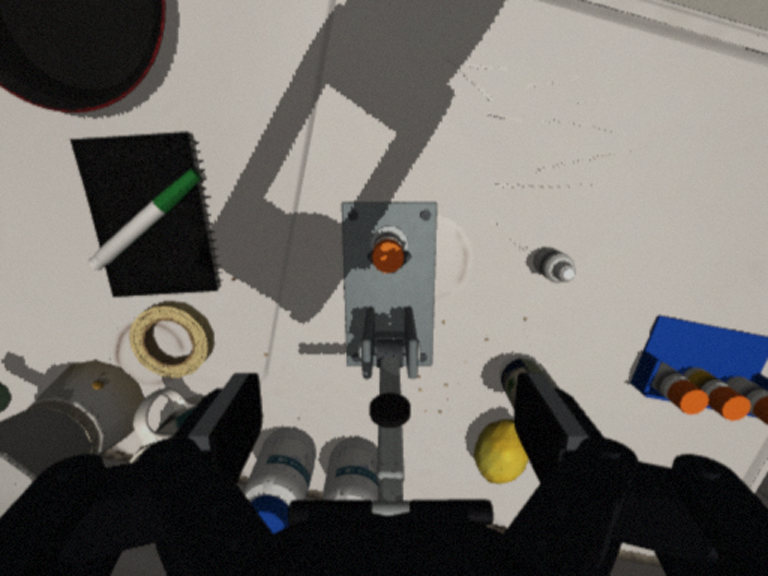

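The lever is back at rest with its bar at row 510, and the sealed bottle is still on the pad at (388,256), measured at (530,-76.8). Next I regrasp it.

The manual's scale: shifts go in units of 25 mm and turns go in units of 0.25 rad. Converting my numbers, 40 mm is 1.6, 48 mm is 1.92.

```bash
python3 steer.py '[[[0.012, 0.048, 1.8], 0, 1], [[0, 0, 1.92], 0, 1], [[0, 0, 1.92], 0, 1], [[0, 0, 1.92], 0, 1], [[0, 0, 1.6], 0, 1], [[0, 0, 0.72], 0, 1], [[0, 0, 0.22], 0, 1], [[0, 0, 0], 0, 1]]';python3 steer.py '[[[0, 0, 0], 0, 0], [[0, 0, 0], 0, 0], [[0, 0, 0], 0, 0], [[0, 0, 0], 0, 0], [[0, 0, 0], 0, 0], [[0, 0, 0], 0, 0], [[0, 0, 0], 0, 0], [[0, 0, 0], 0, 0]]'; python3 steer.py '[[[0, 0, -0.8], 0, 0], [[0, 0, -1.6], 0, 0], [[0, 0, -1.6], 0, 0], [[0, 0, 0], 0, 0], [[0, 0, 0], 0, 0]]'
python3 - <<'E'
from h import *
s=r.state();print(R.from_rotvec(s["tcp_rot"]).as_matrix().round(3).tolist(),tool([565,274.1,120]))
E
```

```text
time: 21.2
ee_pos: [530.1, -77.0, 23.2]
tcp_rot: [0.375, -3.118, -0.001]
force: [-0.7, -0.8, 0.2]
finger_gap: 1.0
grasp_force: 0.0
time: 22.0
ee_pos: [530.9, -77.3, 24.6]
tcp_rot: [-0.376, 3.117, -0.001]
force: [-1.2, 0.2, 6.6]
finger_gap: 0.295
grasp_force: 58.7
time: 22.5
ee_pos: [530.7, -77.2, 124.6]
tcp_rot: [-0.376, 3.117, -0.002]
force: [-0.4, 0.1, -0.7]
finger_gap: 0.3
grasp_force: 59.0
[[-0.971, -0.238, 0.002], [-0.238, 0.971, -0.001], [-0.002, -0.001, -1.0]] [-116.9  333.     4.4]
```

Scaled: 42.5 mm is 1.7, -16 mm is -0.64, 0.1 rad is 0.4.

```bash
python3 steer.py '[[[-0.136, 1.7, -0.64], 0, 0], [[-0.136, 1.7, -0.64], 0, 0], [[-0.136, 1.7, -0.64], 0, 0], [[-0.136, 1.7, -0.64], 0, 0], [[-0.136, 1.7, -0.64], 0, 0], [[-0.136, 1.7, -0.64], 0, 0], [[0, 0, 0], 0.4, 0], [[0, 0, 0], 0.36, 0]]'; python3 steer.py '[[[0, 0, 0], 0, 0], [[0, 0, 0], 0, 0], [[0, 0, 0], 0, 0]]'
cat > det.py <<'E'
from h import *
import sys
c=r.calibration("wrist");im=r.grab_frame("wrist");n=sys.argv[1]
np.savez(n+".npz",**{k:np.array(v) for k,v in c.items()})
I=im[:,:,::-1].copy();cv2.imwrite(f"pics/{n}.png",cv2.resize(I,(768,576),interpolation=cv2.INTER_CUBIC))
h=cv2.cvtColor(I,cv2.COLOR_BGR2HSV)
b=cv2.inRange(h,(2,170,150),(14,255,255));k,l,s,ce=cv2.connectedComponentsWithStats(b)
for i in range(1,k):
  if s[i,4]>60: print("orange",s[i],ce[i].round(1),bp(c,*ce[i],64.5))
b=cv2.inRange(h,(105,170,50),(125,255,255));k,l,s,ce=cv2.connectedComponentsWithStats(b)
i=1+s[1:,4].argmax();print("blue",s[i])
ys,xs=np.where(l==i)
P=[]
for x in range(s[i,0]+3,s[i,0]+s[i,2]-3,4):
  y=ys[xs==x].min(); q=bp(c,x,y-0.5,4);P.append(q[:2])
P=np.array(P)
print("front edge",P.round(0).tolist())
E
python3 det.py w7; python3 -c "
from h import *
print(r.state()['ee_pos'],R.from_rotvec(r.state()['tcp_rot']).as_matrix().round(3).tolist())"
```

```text
time: 23.3
ee_pos: [488.1, 177.1, 218.2]
tcp_rot: [0.078, -3.138, 0.0]
force: [1.7, -0.7, -0.8]
finger_gap: 0.297
grasp_force: 59.2
time: 23.6
ee_pos: [489.1, 175.1, 218.7]
tcp_rot: [0.08, -3.139, 0.0]
force: [0.1, -0.8, 0.2]
finger_gap: 0.295
grasp_force: 59.1
orange [325 264  21  19 310] [335.  273.1] [593.6 271.3  64.5]
orange [365 266  21  19 295] [375.6 274.3] [592.8 319.   64.5]
blue [ 280  209   99   54 3469]
front edge [[538.0, 211.0], [538.0, 216.0], [537.0, 222.0], [537.0, 227.0], [537.0, 232.0], [536.0, 237.0], [536.0, 242.0], [536.0, 248.0], [536.0, 253.0], [536.0, 258.0], [535.0, 263.0], [536.0, 269.0], [536.0, 274.0], [536.0, 279.0], [536.0, 284.0], [535.0, 290.0], [535.0, 295.0], [535.0, 300.0], [534.0, 305.0], [534.0, 311.0], [534.0, 316.0], [534.0, 321.0], [533.0, 326.0], [533.0, 332.0]]
[489.21922416 175.09824689 218.92279831] [[-0.999, -0.051, -0.001], [-0.051, 0.999, -0.0], [0.001, -0.0, -1.0]]
```

```bash
python3 steer.py '[[[-1.04, 1.52, 0], 0, 0], [[-1.04, 1.52, 0], 0, 0], [[-1.04, 1.48, 0], 0, 0], [[0, 0, 0], 0, 0], [[0, 0, 1.8], 0, 0], [[0, 0, 1.8], 0, 0], [[0, 0, 1.6], 0, 0], [[0, 0, 0], 0, 0]]';python3 -c "
from h import *
print(r.state()['ee_pos'],tool([561,292.1,21.6]))"
```

```text
time: 24.45
ee_pos: [556.8, 289.9, 83.3]
tcp_rot: [0.078, -3.128, 0.006]
force: [-1.8, -0.8, -0.3]
finger_gap: 0.294
grasp_force: 59.2
[556.84883016 289.86228217  83.26730659] [-5.   2.2 61.6]
```

```bash
python3 steer.py '[[[0, 0, 0], 0, 0], [[0, 0, 0], 0, 0], [[0, 0, 0], 0, 0]]';python3 -c "
from h import *
print(r.state()['ee_pos'],r.state()['joint_pos'],tool([561,292.1,21.6]))"
```

```text
time: 24.75
ee_pos: [563.5, 292.7, 92.6]
tcp_rot: [-0.079, 3.136, 0.002]
force: [-0.2, 0.5, 0.2]
finger_gap: 0.294
grasp_force: 59.3
[563.48146803 292.66900086  92.64716015] [ 3.03626221e-01  5.19946689e-01  1.49854416e+00  3.39091816e-05
  1.11792021e+00 -1.31727731e+00] [ 2.9 -0.5 71. ]
```

Scaled: 2.5 mm is 0.1, 25 mm is 1.

```bash
python3 steer.py '[[[0.1, -0.02, 1], 0, 0], [[0, 0, 1], 0, 0], [[0, 0, 0.68], 0, 0], [[0, 0, 0.12], 0, 0], [[0, 0, 0], 0, 0], [[0, 0, 0], 0, 0]]';python3 steer.py '[[[0, 0, 0.04], 0, 0], [[0, 0, 0.028], 0, 0], [[0, 0, 0], 0, 0], [[0, 0, 0], 0, 0]]'
```

```text
time: 25.35
ee_pos: [560.3, 292.0, 21.3]
tcp_rot: [-0.079, 3.138, 0.001]
force: [0.4, 0.4, -0.3]
finger_gap: 0.301
grasp_force: 59.8
time: 25.75
ee_pos: [560.3, 292.1, 20.4]
tcp_rot: [-0.079, 3.137, 0.001]
force: [-2.2, -1.4, 9.2]
finger_gap: 0.298
grasp_force: 61.1
```

Contact with the floor. I release, lift, back off toward the robot, close and lower.

Scaled: -35 mm is -1.4, -15 mm is -0.6.

```bash
python3 steer.py '[[[0, 0, -0.028], 0, 0], [[0, 0, 0], 0, 0.45], [[0, 0, 0], 0, 0.6], [[0, 0, 0], 0, 0.6], [[0, 0, 0], 0, 0.6], [[0, 0, 0], 0, 0.6], [[0, 0, -0.6], 0, 0.6], [[0, 0, -1.4], 0, 0.6]]'; python3 steer.py '[[[0, 0, -1.6], 0, 0.6], [[0, 0, -1.6], 0, 0.6], [[0, 0, -1.6], 0, 0.3], [[1.6, -1.6, 0], 0, 0], [[1.6, -1.6, 0], 0, 0], [[0, 0, 0], 0, 0], [[0, 0, 0], 0, 0], [[0, 0, 0], 0, 0]]'; python3 det.py w8;python3 -c "
from h import *
print(r.state()['ee_pos'],R.from_rotvec(r.state()['tcp_rot']).as_matrix().round(3).tolist())"
```

```text
time: 26.55
ee_pos: [556.8, 290.8, 66.6]
tcp_rot: [0.078, -3.134, 0.003]
force: [-0.2, -0.0, -0.4]
finger_gap: 0.606
grasp_force: 0.0
time: 27.35
ee_pos: [493.3, 217.9, 189.9]
tcp_rot: [-0.079, 3.138, 0.001]
force: [0.2, -0.6, 0.1]
finger_gap: -0.0
grasp_force: 0.0
orange [315 244  25  22 422] [326.9 254.9] [560.4 293.5  64.5]
orange [294 272  21  16 229] [304.3 279. ] [590.2 272.9  64.5]
orange [337 274  22  17 239] [349.  280.6] [589.9 320.8  64.5]
blue [ 248  211  106   58 3014]
front edge [[538.0, 212.0], [537.0, 217.0], [537.0, 222.0], [537.0, 227.0], [537.0, 232.0], [536.0, 237.0], [536.0, 241.0], [536.0, 246.0], [536.0, 251.0], [536.0, 256.0], [536.0, 261.0], [536.0, 266.0], [536.0, 270.0], [536.0, 275.0], [536.0, 280.0], [535.0, 285.0], [535.0, 290.0], [535.0, 295.0], [535.0, 299.0], [534.0, 304.0], [534.0, 309.0], [534.0, 314.0], [534.0, 319.0], [533.0, 324.0], [533.0, 328.0]]
[493.40682324 218.06288414 189.59843017] [[-0.999, -0.05, 0.002], [-0.05, 0.999, 0.001], [-0.002, 0.001, -1.0]]
```

Scaled: 30 mm is 1.2, 12 mm is 0.48.

```bash
python3 steer.py '[[[-0.64, 1.44, 0], 0, 0], [[-0.64, 1.44, 0], 0, 0], [[0, 0, 1.8], 0, 0], [[0, 0, 1.8], 0, 0], [[0, 0, 1.8], 0, 0], [[0, 0, 1.2], 0, 0], [[0, 0, 0.48], 0, 0], [[0, 0, 0], 0, 0]]';python3 steer.py '[[[-0.16, 0, 0], 0, 0], [[-0.16, 0, 0], 0, 0], [[-0.16, 0, 0], 0, 0], [[-0.16, 0, 0], 0, 0], [[-0.16, 0, 0], 0, 0], [[-0.16, 0, 0], 0, 0]]'
```

```text
time: 28.2
ee_pos: [519.8, 291.2, 9.7]
tcp_rot: [0.08, -3.137, 0.001]
force: [-0.3, -0.0, 0.7]
finger_gap: 0.001
grasp_force: 0.0
time: 28.8
ee_pos: [544.9, 292.2, 12.0]
tcp_rot: [-0.079, 3.14, 0.0]
force: [0.5, -0.3, 0.4]
finger_gap: 0.0
grasp_force: 0.0
```

Scaled: -2 mm is -0.08.

```bash
python3 steer.py '[[[-0.08, 0, 0], 0, 0], [[-0.08, 0, 0], 0, 0], [[-0.08, 0, 0], 0, 0], [[-0.08, 0, 0], 0, 0], [[-0.08, 0, 0], 0, 0], [[0, 0, 0], 0, 0]]'; python3 steer.py '[[[-0.08, 0, 0], 0, 0], [[-0.08, 0, 0], 0, 0], [[-0.08, 0, 0], 0, 0], [[-0.08, 0, 0], 0, 0], [[0, 0, 0], 0, 0]]';python3 steer.py '[[[-0.08, 0, 0], 0, 0], [[-0.08, 0, 0], 0, 0], [[-0.08, 0, 0], 0, 0], [[0, 0, 0], 0, 0], [[0, 0, 0], 0, 0]]'; python3 det.py w9
```

```text
time: 29.4
ee_pos: [554.7, 292.7, 11.6]
tcp_rot: [-0.079, 3.14, 0.0]
force: [0.3, 0.2, -0.4]
finger_gap: -0.0
grasp_force: 0.0
time: 29.9
ee_pos: [562.8, 293.1, 11.6]
tcp_rot: [-0.079, 3.14, 0.0]
force: [-0.5, -0.1, 1.0]
finger_gap: 0.001
grasp_force: 0.0
time: 30.4
ee_pos: [568.5, 293.5, 11.6]
tcp_rot: [-0.079, 3.14, 0.0]
force: [-0.7, -0.3, 0.2]
finger_gap: 0.007
grasp_force: 0.0
blue [   91   186   253   125 17906]
front edge [[591.0, 198.0], [588.0, 201.0], [538.0, 208.0], [538.0, 210.0], [538.0, 213.0], [538.0, 215.0], [538.0, 217.0], [537.0, 219.0], [537.0, 221.0], [537.0, 224.0], [536.0, 226.0], [536.0, 228.0], [536.0, 230.0], [537.0, 232.0], [537.0, 234.0], [536.0, 236.0], [536.0, 238.0], [536.0, 241.0], [536.0, 243.0], [536.0, 245.0], [536.0, 247.0], [536.0, 249.0], [536.0, 252.0], [536.0, 254.0], [536.0, 256.0], [536.0, 258.0], [536.0, 260.0], [535.0, 262.0], [535.0, 264.0], [535.0, 266.0], [536.0, 269.0], [535.0, 271.0], [535.0, 273.0], [535.0, 275.0], [535.0, 277.0], [535.0, 280.0], [535.0, 282.0], [535.0, 284.0], [535.0, 286.0], [534.0, 288.0], [534.0, 290.0], [534.0, 292.0], [534.0, 295.0], [534.0, 297.0], [534.0, 299.0], [534.0, 301.0], [534.0, 303.0], [534.0, 305.0], [534.0, 308.0], [534.0, 310.0], [534.0, 312.0], [534.0, 314.0], [534.0, 316.0], [534.0, 318.0], [533.0, 320.0], [533.0, 323.0], [533.0, 325.0], [533.0, 327.0], [533.0, 329.0], [533.0, 331.0], [533.0, 334.0], [533.0, 336.0]]
```

```bash
python3 steer.py '[[[-0.06, 0, 0], 0, 0], [[-0.06, 0, 0], 0, 0], [[0, 0, 0], 0, 0], [[0, 0, 0], 0, 0]]'; python3 steer.py '[[[0.8, 0, 0], 0, 0], [[1.6, 0, 0], 0, 0], [[0, 0, -1.6], 0, 0], [[0, 0, -1.8], 0, 0], [[0, 0, -1.8], 0, 0], [[0, 0, -1.8], 0, 0], [[0, -1.4, 0], 0, 0], [[0, -1.6, 0], 0, 0]]'; python3 steer.py '[[[0, 0, 0], 0, 0], [[0, 0, 0], 0, 0], [[0, 0, 0], 0, 0]]';python3 det.py w10 | grep -v front; python3 -c "
from h import *
print(r.state()['ee_pos'])"
```

```text
time: 30.85
ee_pos: [571.4, 293.6, 11.6]
tcp_rot: [-0.079, 3.141, -0.0]
force: [0.3, 0.5, -0.8]
finger_gap: 0.003
grasp_force: 0.0
time: 31.65
ee_pos: [516.3, 216.2, 189.0]
tcp_rot: [-0.083, 3.135, 0.002]
force: [0.9, -0.7, 0.4]
finger_gap: 0.0
grasp_force: 0.0
time: 31.95
ee_pos: [515.2, 216.2, 186.6]
tcp_rot: [-0.079, 3.141, 0.001]
force: [0.7, -0.1, -0.9]
finger_gap: -0.002
grasp_force: 0.0
orange [290 257  25  22 404] [302.4 267.4] [595.8 267.   64.5]
orange [317 258  24  21 403] [328.6 267.8] [594.9 294.3  64.5]
orange [343 258  24  22 399] [354.5 268.6] [594.4 321.3  64.5]
orange [101 302  27  14 134] [113.6 307.5] [655.   66.9  64.5]
blue [ 249  195  110   53 4251]
[515.10452166 216.43048999 186.46097358]
```

```bash
python3 - <<'E'
from h import *
a=r.grab_frame("scene");b=r.grab_frame("top")
cv2.imwrite("pics/f.png",cv2.resize(np.hstack([a[100:280,140:320],b[60:240,150:330]])[:,:,::-1],(800,400),interpolation=cv2.INTER_CUBIC))
E
```

```text
(no output)
```

View pics/f.png

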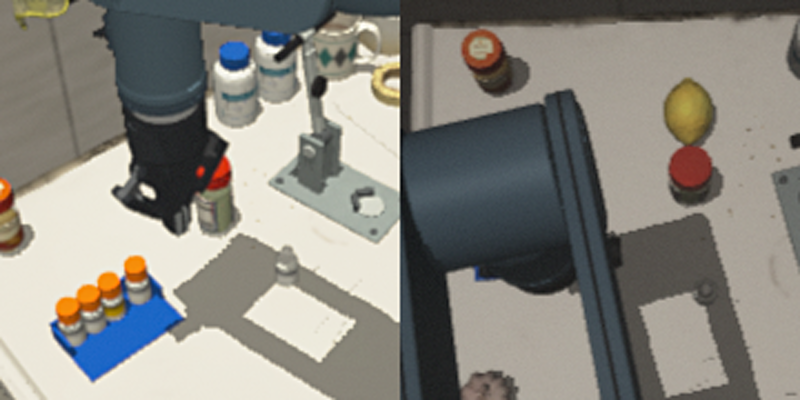

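All four bottles stand upright in line along the back wall, with seal tops from (68,308) to (135,266). The lever is up, the bystanders are in place and the robot is clear of everything.

```bash
python3 -c "
from workcell import r
print(r.close_job())"
```

```text
the job is handed in; nothing more can be done
None
```

I sealed the bottle in the press and filed it in the rack's row; all four bottles stand in line, the lever is back up, the bystanders look unmoved, and I handed the job in at about 32 s (no verdict came back).

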